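# Clear the offcut from a control box and snap its cover on

## Robot

A 6-joint arm with a two-finger parallel gripper is mounted at the origin on a cart in front of the work surface, level with it; the furniture and walls round the work are solid. World frame = base frame: x ahead of the robot, y to its left, z up, the work surface at z = 0. Lengths are in m, angles in rad, forces in N, time in s.
With the tool pointing down it reaches from about 0.4 to 0.825 m from the base axis. Payload 7 kg.
Tool frame: the origin (TCP) lies midway between the tips of the shut fingers; the grasp point (between the pads) lies hold_point_z behind it (hold_point_z is the distance from the TCP to the grasp point, in m); z points along the fingers, y is the line along which they close (so a half turn about z gives the same grasp; the last joint's range is limited). The gripper opens to 88 mm and grips with 3 to 60 N. Pads are 19 mm wide; open, the fingers measure 130 mm over their backs; the gripper's body (78 mm by 193 mm) begins 47 mm behind the grasp point.
Start: joints at [-0.876, 0.359, 0.012, 0, -1.224, -0.288], TCP at [0.267, -0.62, 0.227] pointing down, gripper open.
Joint ranges: [-3.07, 3.07], [-1.43, 2.12], [-1.02, 1.25], [-3.03, 1.67], [-3.05, -0], [-3.03, 3.03]. Speed limits (rad/s): [2.39, 2.39, 3.01, 3.14, 3.14, 3.14].

## Interface

Orientations are given as [roll, pitch, yaw] about the fixed x, y, z axes, in that order (R = Rz(yaw) Ry(pitch) Rx(roll)).
In Python, from station import * gives the robot as it stands.
- The arm moves only by the tool apply_moves, never from a script. Its argument "steps" is a list of rows, each an object with "translation": the shift along the world's x, y, z scaled (see below), a list of three; "rotation": the turn, a rotation vector about the world's x, y, z scaled (see below), a list of three. A call has exactly 10 rows; each row is the pose to reach, as a shift and turn from the pose commanded when the call began; what a row does not reach only later rows make up. The controller multiplies each number of a shift by 250 mm and each number of a turn by 30 degrees. A row lasts 1/12 s, in which the tool goes at most 41.7 mm and 7.16 degrees, less where a joint would pass 70% of its speed; a pose out of reach is approached as far as the arm can. A call with a number of a shift or a turn outside -1 to 1 is refused whole. A call with a gripper value outside its range is refused whole. "jaw" is the closure, from -1 (fully open) to 1 (shut), so that 0 is half open, set as the call begins (left out, the last holds). The fingers move at their own pace and stop on an object; "newtons" is the grip in N (left out, the last holds). Time passes only in rows, so rows that repeat a pose let the fingers close, or fill a call up. It gives the time, the measured TCP pose, the force, the opening and the grip force at its end, in the units of the state.
- get_state(): the state, without advancing time (a new reading comes with each control period).
- grab_frame(name): name is "scene" or "top" or "wrist"; returns the picture (420x560x3 uint8, blue, green, red); there is no depth.
- camera_model(name): a dict with "fx", "fy", "cx", "cy" (pixels), "k1" (the pictures are not rectified: a ray, as slopes to the right and down, at radius r is drawn at 1 + k1 r^2 times it, then the intrinsics apply), "xyz" and "rotation" of the camera in the world. Camera axes: x right, y down, z forward; pixel columns grow to the right and rows downward; lengths in m; the calibration is good to about 2 mm. A picture is of the moment at which its call begins: read the wrist's pose just before it. camera_model takes no time and is no camera call; for the wrist camera it gives the pose at the moment of the call.
- job_done(): hands the job in; it is judged then, once.
The state is a dict: "t": time; "q": joint angles; "qd": joint speeds; "joint_efforts": joint torques, N m; "eef_pos": TCP position; "ee_rot": TCP orientation; "force": force on the tool from outside, world axes, zero at the start; "moment": the same for the moment, N m; "width": finger opening in m; "gripper_force": force on a finger pad.
Only numpy, scipy, OpenCV 4.12 (cv2) and the standard library are available. Lean on these libraries where they do the work, as an engineer would, in place of code of your own. Each camera call takes 0.05 s, during which the arm holds its last target. There are 200 camera calls.

## Task

Take the wood offcut out of the open control box and put it in the black waste bin. Then fit the blue cover onto the box and press it down until both orange clips snap over its ends and it sits fully home, and finish still pressing it down with about 10 N: the program ends while holding the cover down. Leave the other things on the bench where they are.

Things in the scene. Friction and masses are not known exactly. Their poses are not given: they have to be found in the camera images.
- case: grey control-box case, bolted to the bench, open at the top. Origin: centre of its underside; x along its length, z up. Foot 130 x 80 x 6 mm; shell 92 (x) x 64 (y) mm outside, 86 x 58 inside; floor 12 mm, rim 30 mm above the origin. An orange clip 24 mm wide stands outside each end (x = +53, -53 mm), top 48 mm up, its hook sloping down and inward to a nose 2.5 mm inside the cover's end.
- clip_far (a joint): tilt (rad) of the orange clip at the case's +x end about its foot, 8 mm above the case's underside: 0 = upright at rest, positive = leaning outward. The passing cover pushes it to about 0.09, then it springs back to below 0.03 over the cover's end.
- clip_near (a joint): the same for the orange clip at the case's -x end. One clip may snap before the other; the end that still stands high then needs more pressing (up to about 23 N).
- cover: loose blue clip-on cover, about 80 g, upright; fits either way round. Origin: centre of its underside; x along its length, z up. Plate 100 (x) x 64 (y) x 6 mm with round ends, from 12 to 18 mm above the origin. Below it two skirts, 70 mm long, go inside the case's long walls with 2 mm play each side. On top a finger rib 52 (x) x 14 (y) x 20 mm to grip across y; its top 38 mm up.
- cover_mid (a point): middle of the cover, 19 mm above its underside, 1 mm above its plate's top at the foot of the rib; axes as the cover's. Lowered onto the case, the cover first stands on the hooks some 9 mm above home; pressing takes up to about 17 N, then at about 5 mm the clips give way, the force drops and they draw it down. Home, the plate lies on the rim, this point 37 mm above the case's origin.
- offcut: light sawn wood offcut, 30 g, standing in the case on its floor and sticking out 28 mm above the rim. Origin at the centre of the underside of its upright part. Upright part 30 (x) x 24 (y) x 46 mm (z); on its +y side a step 30 mm long, 8 mm thick and 16 mm high at the bottom.
- offcut_mid (a point): centre of the offcut's upright part, 23 mm above its underside; axes as the offcut's.
- bin_in (a point): centre of the inner floor of the black waste bin, an open box 110 x 110 mm and 55 mm high, walls 4 mm, fixed to the bench; z up.
- tape_roll: black roll of insulating tape, 67 mm across, 19 mm high; a bystander, to be left alone. Origin at the centre of its underside.
- small_motor: small silver motor in a brass bracket, 33 x 46 x 25 mm; a bystander, to be left alone. Origin at the centre of its underside.
- plug_adapter: black plug adapter, 37 x 53 x 37 mm; a bystander, to be left alone. Origin at the centre of its underside.
- rubber_disc: flat black rubber disc, 48 mm across, 11 mm high; a bystander, to be left alone. Origin at the centre of its underside.
- marker: felt marker with a dark blue cap, lying, 18 x 113 x 20 mm; a bystander, to be left alone. Origin at the centre of its underside.
There are look-alikes about, which are no part of the job. Leave any purple or turquoise look-alike of the offcut alone.

How it is judged:
On the way, in this order (a step that is already met when the one before it is completed fails the run):
1. the wood offcut lies in the bin, let go (x of offcut_mid in the frame of bin_in between -0.052 and 0.052 m and y of offcut_mid in the frame of bin_in between -0.052 and 0.052 m and z of offcut_mid in the frame of bin_in below 0.045 m and contact force between the fingers and offcut below 0.1 N), for 0.2 s.
2. the cover is snapped fully home, both clips sprung back over it (z of cover_mid in the frame of case below 0.0395 m and horizontal distance between cover_mid and case below 0.006 m and angle between the x axis of cover_mid and the x axis of case, either way round below 0.08 rad and angle between cover_mid's own z axis and vertical below 0.05 rad and value of joint each of clip_near, clip_far below 0.035 rad), for 0.2 s.
At the end, for the whole second after the job is handed in: The offcut is in the bin, let go. The cover is home: its middle under 39.5 mm above the case's origin, within 6 mm of centre, 0.08 rad of aligned, 0.05 rad of level, both clips under 0.035 rad. The gripper presses it onto the case with 4 to 30 N through the last second (all of step 1 and all of step 2 and contact force between cover and case between 4 and 30 N and contact force between the fingers and cover above 2 N); the arm keeps its last pose, push and grip.
It fails at once if a bystander is moved more than 30 mm (distance of any of tape_roll, small_motor, plug_adapter, rubber_disc, marker from where it was at the start of the episode above 0.03 m).
It also fails if it takes over 67 s, if anything falls off the work surface, if the arm or the gripper's body presses on something with over 40 N, if the wrist force passes 120 N, or if a joint passes its speed limit or range.

## Working session

There is one attempt and no reset: what is moved stays moved. The work goes in short steps, Python scripts to look and compute and a tool call to move; the robot and the scene stay as the last step left them, time stands still between calls to the robot, and variables do not carry over. Pictures are saved under pics/ and viewed, at most 10 in all, crops included, and the job is handed in when it is done.

Besides the shell and the picture viewer there is one more tool, called after "Emit:" by a JSON object that holds its "name" and its "arguments". apply_moves: Moves the arm, as the interface text tells. Shifts and turns lie within -1 to 1; 1 stands for 250 mm of shift or 30 degrees of turn. Its arguments: {"type":"object","properties":{"steps":{"type":"array"},"jaw":{"type":"number"},"newtons":{"type":"number"}},"required":["steps"]}

```bash
mkdir -p pics; ls; python3 - <<'E'
from station import *
import cv2,numpy as np
s=get_state();print({k:np.round(v,3).tolist() for k,v in s.items()})
for n in("scene","top"):
    print(n,camera_model(n)); cv2.imwrite(f"pics/{n}0.png",grab_frame(n))
print(globals().get('hold_point_z'))
E
```

```text
pics
{'t': 0.0, 'q': [-0.876, 0.359, 0.011, -0.0, -1.224, -0.288], 'qd': [-0.0, -0.0, -0.001, -0.0, 0.001, -0.0], 'joint_efforts': [0.001, -58.271, 29.306, 6.997, 0.007, -0.0], 'eef_pos': [0.267, -0.619, 0.226], 'ee_rot': [3.14, -0.0, -2.735], 'force': [-0.018, -0.157, -0.162], 'moment': [0.042, -0.005, 0.012], 'gripper_force': 0.0, 'width': 0.088}
scene {'fx': 496.02909112269435, 'fy': 496.02909112269435, 'cx': 277.5963354664163, 'cy': 204.54849167187766, 'k1': -0.08401932092784725, 'xyz': array([-0.12559214,  0.83935014,  0.66350102]), 'rotation': array([-2.09106782, -0.02578255, -2.4327868 ])}
top {'fx': 529.0288082745325, 'fy': 529.0288082745325, 'cx': 286.2602615494482, 'cy': 214.04560739161104, 'k1': 0.06496945283803565, 'xyz': array([0.47584092, 0.03775879, 1.3330089 ]), 'rotation': array([-3.07973967, -0.02512172, -1.567489  ])}
0.0188
```

View pics/scene0.png

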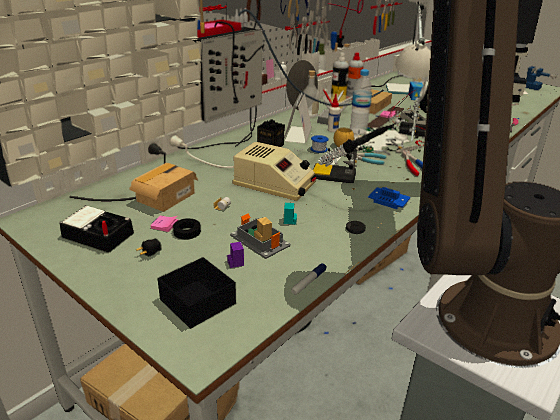

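View pics/top0.png

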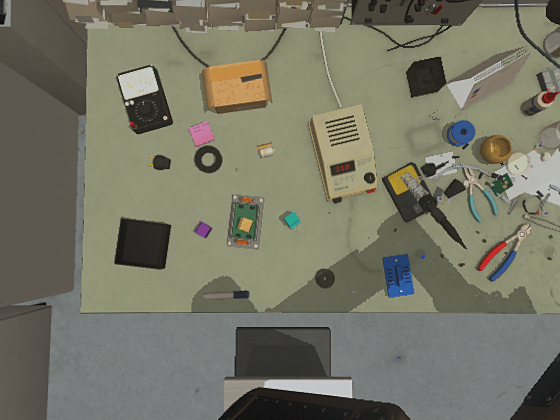

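The top view shows the case at about (246,222) with the wood offcut at (246,225) and the orange clips at (248,199) and (241,243). The cover is at (398,276) and the bin at (143,244). The purple and turquoise look-alikes are at (203,229) and (291,219).

```bash
cat > h.py <<'E'
from station import *
import cv2,numpy as np
from scipy.spatial.transform import Rotation as R
def ray(cm,uv):
    K=np.array([[cm['fx'],0,cm['cx']],[0,cm['fy'],cm['cy']],[0,0,1.]])
    p=cv2.undistortPoints(np.array(uv,float).reshape(-1,1,2),K,np.array([cm['k1'],0,0,0,0]))[:,0]
    r=cm['rotation']; r=R.from_euler('xyz',r) if np.shape(r)==(3,) else R.from_matrix(r)
    return r.apply(np.c_[p,np.ones(len(p))])
def plane(cm,uv,z):
    d=ray(cm,uv); o=np.array(cm['xyz']); return o+d*((z-o[2])/d[:,2])[:,None]
def blobs(im,lo,hi,box,amin=15,n=4):
    h=cv2.cvtColor(im,cv2.COLOR_BGR2HSV); m=cv2.inRange(h,np.array(lo),np.array(hi))
    x0,y0,x1,y1=box; k=np.zeros_like(m); k[y0:y1,x0:x1]=m[y0:y1,x0:x1]
    c=[c for c in cv2.findContours(k,cv2.RETR_EXTERNAL,cv2.CHAIN_APPROX_NONE)[0] if cv2.contourArea(c)>=amin]
    return sorted(c,key=cv2.contourArea)[::-1][:n]
def cen(c):
    M=cv2.moments(c); return [M['m10']/M['m00'],M['m01']/M['m00']]
def rect(cm,c,z):
    P=plane(cm,c[:,0],z)[:,:2]; (a,s,t)=cv2.minAreaRect((P*1000).astype(np.float32)); return np.round(a,1),np.round(s,1),round(t,1)
def show(name,im,box,f):
    x0,y0,x1,y1=box; cv2.imwrite('pics/'+name,cv2.resize(im[y0:y1,x0:x1],None,fx=f,fy=f,interpolation=cv2.INTER_CUBIC))
E
python3 - <<'E'
from h import *
im=cv2.imread('pics/top0.png');cm=camera_model('top')
for nm,lo,hi,box,z in [('clips',(5,150,120),(14,255,255),(220,185,275,260),.048),('wood',(10,60,120),(28,255,255),(232,212,262,236),.058),
  ('cover',(100,120,50),(125,255,255),(370,240,425,310),.018),('bin',(0,0,0),(180,255,60),(100,205,185,280),.055),
  ('casegrey',(0,0,60),(180,40,220),(215,185,275,260),.006)]:
    for c in blobs(im,lo,hi,box): print(nm,cv2.contourArea(c),np.round(cen(c),1),np.round(plane(cm,[cen(c)],z)[0],4),rect(cm,c,z))
show('a.png',im,(215,185,275,260),8)
show('b.png',im,(365,240,435,310),8)
a=cv2.hconcat([cv2.resize(cv2.imread('pics/a.png'),(400,500)),cv2.resize(cv2.imread('pics/b.png'),(400,500))]);cv2.imwrite('pics/ab.png',a)
E
```

```text
clips 24.0 [241.1 241.6] [0.4882 0.1147 0.048 ] (array([488.1, 113.8]), array([22.7,  8.8]), 83.8)
clips 23.0 [246.7 199.3] [0.591  0.1022 0.048 ] (array([590.9, 102.6]), array([22.7,  9. ]), 82.2)
wood 131.5 [244.8 224.2] [0.53   0.1056 0.058 ] (array([530.1, 105.4]), array([28.9, 31.2]), 71.8)
cover 957.0 [398.  275.5] [ 0.4063 -0.2723  0.018 ] (array([ 406.5, -272.4]), array([98.3, 63.3]), 8.8)
bin 2205.5 [142.2 243.6] [0.4828 0.3493 0.055 ] (array([483.3, 349.2]), array([119.4, 108.8]), 83.0)
casegrey 1553.5 [245.1 221.4] [0.5393 0.1079 0.006 ] (array([539.7, 107.8]), array([ 79.9, 129.6]), 83.5)
```

View pics/ab.png

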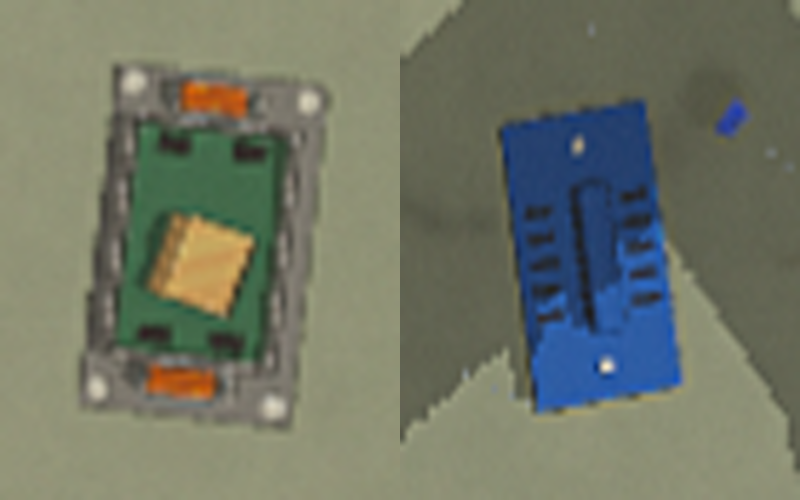

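The crops show the case's x axis at about −7° with its centre near (0.540, 0.108). The offcut's x axis is at about −18°, with its step on the +y side. The cover is at +9°, near (0.406, −0.272). I'm setting out to hover above the offcut.

Emit:
{"name": "apply_moves", "arguments": {"steps": [{"translation": [0.035,0.097,0],"rotation": [0,0,-0.046]},{"translation": [0.07,0.194,0],"rotation": [0,0,-0.092]},{"translation": [0.105,0.291,0],"rotation": [0,0,-0.138]},{"translation": [0.14,0.388,0],"rotation": [0,0,-0.184]},{"translation": [0.175,0.485,0],"rotation": [0,0,-0.23]},{"translation": [0.21,0.582,0],"rotation": [0,0,-0.276]},{"translation": [0.245,0.679,0],"rotation": [0,0,-0.322]},{"translation": [0.28,0.776,0],"rotation": [0,0,-0.368]},{"translation": [0.315,0.873,0],"rotation": [0,0,-0.414]},{"translation": [0.35,0.97,0],"rotation": [0,0,-0.46]}], "jaw": -1, "newtons": 15}}

```text
t: 0.93
eef_pos: [0.3546, -0.3761, 0.2263]
ee_rot: [3.141, -0.0, -2.977]
force: [0.7, 0.6, 0.3]
width: 0.0876
gripper_force: 0.0
```

Emit:
{"name": "apply_moves", "arguments": {"steps": [{"translation": [0.035,0.097,0],"rotation": [0,0,-0.046]},{"translation": [0.07,0.194,0],"rotation": [0,0,-0.092]},{"translation": [0.105,0.291,0],"rotation": [0,0,-0.138]},{"translation": [0.14,0.388,0],"rotation": [0,0,-0.184]},{"translation": [0.175,0.485,0],"rotation": [0,0,-0.23]},{"translation": [0.21,0.582,0],"rotation": [0,0,-0.276]},{"translation": [0.245,0.679,0],"rotation": [0,0,-0.322]},{"translation": [0.28,0.776,0],"rotation": [0,0,-0.368]},{"translation": [0.315,0.873,0],"rotation": [0,0,-0.414]},{"translation": [0.35,0.97,0],"rotation": [0,0,-0.46]}]}}

```text
t: 1.77
eef_pos: [0.442, -0.1336, 0.2264]
ee_rot: [3.141, -0.0, 3.065]
force: [0.2, -0.4, 0.1]
width: 0.0876
gripper_force: 0.0
```

Emit:
{"name": "apply_moves", "arguments": {"steps": [{"translation": [0.035,0.097,0],"rotation": [0,0,-0.046]},{"translation": [0.07,0.194,0],"rotation": [0,0,-0.092]},{"translation": [0.105,0.291,0],"rotation": [0,0,-0.138]},{"translation": [0.14,0.388,0],"rotation": [0,0,-0.184]},{"translation": [0.175,0.485,0],"rotation": [0,0,-0.23]},{"translation": [0.21,0.582,0],"rotation": [0,0,-0.276]},{"translation": [0.245,0.679,0],"rotation": [0,0,-0.322]},{"translation": [0.28,0.776,0],"rotation": [0,0,-0.368]},{"translation": [0.35,0.96,0],"rotation": [0,0,-0.46]},{"translation": [0.35,0.96,0],"rotation": [0,0,-0.46]}]}}

```text
t: 2.6
eef_pos: [0.5312, 0.109, 0.2261]
ee_rot: [3.141, 0.0, 2.825]
force: [0.4, -0.1, 0.8]
width: 0.0875
gripper_force: 0.0
```

```bash
python3 - <<'E'
from h import *
s=get_state();print(s['t'],np.round(s['eef_pos'],4),np.round(s['ee_rot'],3),np.round(s['q'],2))
cm=camera_model('wrist');im=grab_frame('wrist');cv2.imwrite('pics/w1.png',im);print(cm)
import pickle;pickle.dump(cm,open('w1.pkl','wb'))
for nm,lo,hi,z in [('clips',(3,170,100),(14,255,255),.047),('wood',(10,60,120),(28,200,255),.058)]:
    for c in blobs(im,lo,hi,(0,0,560,420),150): print(nm,cv2.contourArea(c),np.round(cen(c),1),np.round(plane(cm,[cen(c)],z)[0],4),rect(cm,c,z))
E
```

```text
2.6 [0.5312 0.109  0.2261] [3.141 0.    2.825] [ 0.56  0.14 -0.28  0.   -1.15 -2.45]
{'fx': 360.3151308884623, 'fy': 360.3151308884623, 'cx': 277.06002243062, 'cy': 214.75283512464247, 'k1': -0.045884074885698796, 'xyz': array([0.459803  , 0.13211993, 0.38412507]), 'rotation': array([2.86060135e+00, 5.51279345e-04, 1.25507266e+00])}
clips 275.0 [290.2 244.3] [0.5855 0.1047 0.047 ] (array([585.5, 104.5]), array([22.5, 14.8]), 83.9)
clips 197.5 [268.1 144.1] [0.4851 0.1149 0.047 ] (array([485., 115.]), array([22.8,  8.5]), 84.3)
wood 977.0 [275.  190.8] [0.5267 0.108  0.058 ] (array([526.3, 108.5]), array([30.9, 33.8]), 72.5)
```

View pics/w1.png

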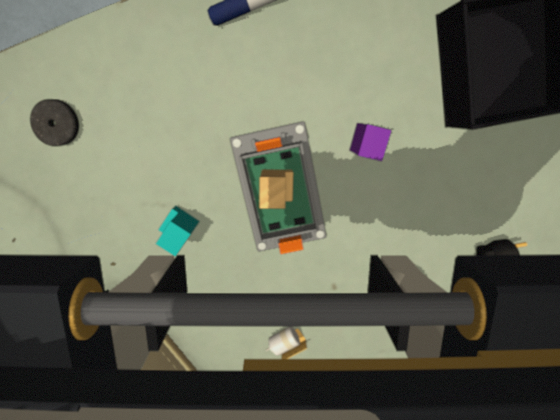

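The wrist view agrees. The offcut is near (272,190), between the clips at (290,244) and (268,144), and its step is on the +y side (image right). I'm descending with the jaw partly open so the tips stay just above the rim.

Emit:
{"name": "apply_moves", "arguments": {"steps": [{"translation": [-0.011,-0.016,-0.1],"rotation": [0,0,0]},{"translation": [-0.011,-0.016,-0.2],"rotation": [0,0,0]},{"translation": [-0.011,-0.016,-0.3],"rotation": [0,0,0]},{"translation": [-0.011,-0.016,-0.4],"rotation": [0,0,0]},{"translation": [-0.011,-0.016,-0.5],"rotation": [0,0,0]},{"translation": [-0.011,-0.016,-0.6],"rotation": [0,0,0]},{"translation": [-0.011,-0.016,-0.68],"rotation": [0,0,0]},{"translation": [-0.011,-0.016,-0.74],"rotation": [0,0,0]},{"translation": [-0.011,-0.016,-0.768],"rotation": [0,0,0]},{"translation": [-0.011,-0.016,-0.768],"rotation": [0,0,0]}], "jaw": -0.3}}

```text
t: 3.48
eef_pos: [0.5256, 0.1002, 0.0329]
ee_rot: [-3.139, -0.002, 2.826]
force: [0.5, -0.1, 0.3]
width: 0.0568
gripper_force: 0.0
```

Emit:
{"name": "apply_moves", "arguments": {"steps": [{"translation": [0,0,0],"rotation": [0,0,0]},{"translation": [0,0,0],"rotation": [0,0,0]},{"translation": [0,0,0],"rotation": [0,0,0]},{"translation": [0,0,0],"rotation": [0,0,0]},{"translation": [0,0,0],"rotation": [0,0,0]},{"translation": [0,0,0],"rotation": [0,0,0]},{"translation": [0,0,0],"rotation": [0,0,0]},{"translation": [0,0,0],"rotation": [0,0,0]},{"translation": [0,0,0],"rotation": [0,0,0]},{"translation": [0,0,0],"rotation": [0,0,0]}], "jaw": 1, "newtons": 10}}

```text
t: 4.32
eef_pos: [0.5272, 0.1013, 0.0351]
ee_rot: [3.141, 0.001, 2.826]
force: [-2.1, 0.1, 6.2]
width: 0.024
gripper_force: 10.0
```

Emit:
{"name": "apply_moves", "arguments": {"steps": [{"translation": [0,0,0.03],"rotation": [0,0,0]},{"translation": [0,0,0.08],"rotation": [0,0,0]},{"translation": [0,0,0.15],"rotation": [0,0,0]},{"translation": [0,0,0.22],"rotation": [0,0,0]},{"translation": [0,0,0.3],"rotation": [0,0,0]},{"translation": [0,0,0.38],"rotation": [0,0,0]},{"translation": [-0.02,0.04,0.45],"rotation": [0,0,0.06]},{"translation": [-0.04,0.1,0.5],"rotation": [0,0,0.12]},{"translation": [-0.05,0.18,0.5],"rotation": [0,0,0.18]},{"translation": [-0.06,0.26,0.5],"rotation": [0,0,0.24]}]}}

```text
t: 5.15
eef_pos: [0.5118, 0.1667, 0.1611]
ee_rot: [3.14, 0.001, 2.952]
force: [0.6, 0.7, -0.5]
width: 0.0239
gripper_force: 10.0
```

Emit:
{"name": "apply_moves", "arguments": {"steps": [{"translation": [-0.01,0.08,0],"rotation": [0,0,0.04]},{"translation": [-0.02,0.16,0],"rotation": [0,0,0.08]},{"translation": [-0.04,0.24,0],"rotation": [0,0,0.12]},{"translation": [-0.06,0.32,0],"rotation": [0,0,0.16]},{"translation": [-0.07,0.4,0],"rotation": [0,0,0.2]},{"translation": [-0.08,0.48,0],"rotation": [0,0,0.24]},{"translation": [-0.1,0.56,0],"rotation": [0,0,0.28]},{"translation": [-0.11,0.64,0],"rotation": [0,0,0.32]},{"translation": [-0.12,0.72,0],"rotation": [0,0,0.36]},{"translation": [-0.12,0.75,0],"rotation": [0,0,0.36]}]}}

```text
t: 5.98
eef_pos: [0.4815, 0.3559, 0.1597]
ee_rot: [3.141, 0.0, -3.141]
force: [1.9, 0.7, 0.3]
width: 0.0238
gripper_force: 10.0
```

```bash
python3 - <<'E'
from h import *
s=get_state();print(s['t'],np.round(s['eef_pos'],4),np.round(s['ee_rot'],3),s['width'],np.round(s['q'],2))
im=grab_frame('scene');show('s1.png',im,(120,150,320,340),3)
E
```

```text
5.9833 [0.4815 0.3559 0.1597] [ 3.141  0.    -3.141] 0.023788143225761726 [ 0.96  0.29 -0.25  0.   -1.03 -2.53]
```

View pics/s1.png

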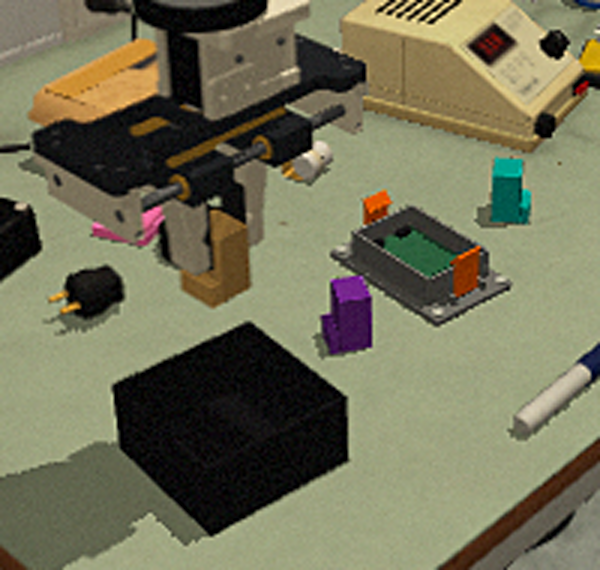

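The offcut is held above the bin, seen at (220,265) in the crop, and the open case is empty. I'm lowering it in and letting go.

Emit:
{"name": "apply_moves", "arguments": {"steps": [{"translation": [0,0,-0.06],"rotation": [0,0,0]},{"translation": [0,0,-0.12],"rotation": [0,0,0]},{"translation": [0,0,-0.18],"rotation": [0,0,0]},{"translation": [0,0,-0.24],"rotation": [0,0,0]},{"translation": [0,0,-0.3],"rotation": [0,0,0]},{"translation": [0,0,-0.36],"rotation": [0,0,0]},{"translation": [0,0,-0.41],"rotation": [0,0,0]},{"translation": [0,0,-0.44],"rotation": [0,0,0]},{"translation": [0,0,-0.45],"rotation": [0,0,0]},{"translation": [0,0,-0.45],"rotation": [0,0,0]}]}}

```text
t: 6.87
eef_pos: [0.4818, 0.3531, 0.0467]
ee_rot: [-3.141, -0.001, 3.14]
force: [0.3, -0.7, -0.1]
width: 0.0237
gripper_force: 10.0
```

Emit:
{"name": "apply_moves", "arguments": {"steps": [{"translation": [0,0,0],"rotation": [0,0,0]},{"translation": [0,0,0],"rotation": [0,0,0]},{"translation": [0,0,0],"rotation": [0,0,0]},{"translation": [0,0,0],"rotation": [0,0,0]},{"translation": [0,0,0.05],"rotation": [0,0,0]},{"translation": [0,0,0.15],"rotation": [0,0,0]},{"translation": [0,0,0.25],"rotation": [0,0,0]},{"translation": [0,0,0.35],"rotation": [0,0,0]},{"translation": [0,0,0.45],"rotation": [0,0,0]},{"translation": [0,0,0.55],"rotation": [0,0,0]}], "jaw": -0.1}}

```text
t: 7.7
eef_pos: [0.4817, 0.3535, 0.1863]
ee_rot: [3.141, 0.0, 3.14]
force: [0.7, 0.4, -0.2]
width: 0.0482
gripper_force: 0.0
```

```bash
python3 - <<'E'
from h import *
s=get_state();print(s['t'],np.round(s['eef_pos'],4),np.round(s['ee_rot'],3),s['width'])
cm=camera_model('wrist');im=grab_frame('wrist');cv2.imwrite('pics/w2.png',im)
for c in blobs(im,(8,60,60),(28,255,255),(0,0,560,290),80): print(cv2.contourArea(c),np.round(cen(c),1),np.round(plane(cm,[cen(c)],.02)[0],3))
E
```

```text
7.7 [0.4817 0.3535 0.1863] [3.141 0.    3.14 ] 0.0481887321274709
1629.5 [279.4 198.5] [0.485 0.355 0.02 ]
490.0 [ 18.  203.5] [0.489 0.107 0.02 ]
152.0 [388.  284.3] [0.572 0.464 0.02 ]
146.0 [166.2 284.3] [0.572 0.243 0.02 ]
```

View pics/w2.png

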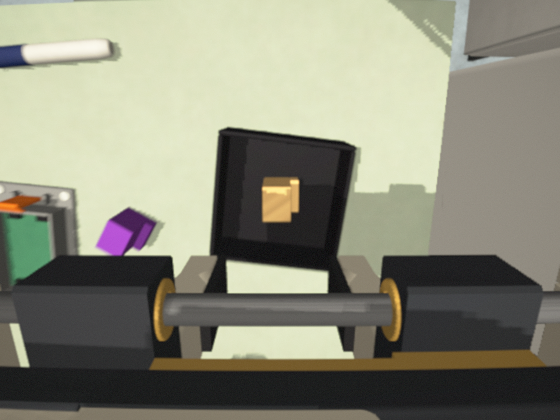

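The offcut stands in the bin at about (280,198), released. Next is the cover.

Emit:
{"name": "apply_moves", "arguments": {"steps": [{"translation": [0,-0.084,0.005],"rotation": [0,0,0.01]},{"translation": [0,-0.168,0.01],"rotation": [0,0,0.02]},{"translation": [0,-0.252,0.015],"rotation": [0,0,0.03]},{"translation": [0,-0.336,0.02],"rotation": [0,0,0.04]},{"translation": [0,-0.42,0.03],"rotation": [0,0,0.05]},{"translation": [0,-0.504,0.04],"rotation": [0,0,0.06]},{"translation": [0,-0.588,0.05],"rotation": [0,0,0.07]},{"translation": [0,-0.672,0.05],"rotation": [0,0,0.08]},{"translation": [0,-0.756,0.05],"rotation": [0,0,0.09]},{"translation": [0,-0.84,0.05],"rotation": [0,0,0.1]}]}}

```text
t: 8.58
eef_pos: [0.4817, 0.1427, 0.1974]
ee_rot: [3.141, 0.001, -3.09]
force: [0.7, 0.0, 0.0]
width: 0.0483
gripper_force: 0.0
```

Emit:
{"name": "apply_moves", "arguments": {"steps": [{"translation": [-0.01,-0.084,0],"rotation": [0,0,0.01]},{"translation": [-0.02,-0.168,0],"rotation": [0,0,0.02]},{"translation": [-0.03,-0.252,0],"rotation": [0,0,0.03]},{"translation": [-0.04,-0.336,0],"rotation": [0,0,0.04]},{"translation": [-0.05,-0.42,0],"rotation": [0,0,0.05]},{"translation": [-0.06,-0.504,0],"rotation": [0,0,0.06]},{"translation": [-0.07,-0.588,0],"rotation": [0,0,0.07]},{"translation": [-0.08,-0.672,0],"rotation": [0,0,0.08]},{"translation": [-0.09,-0.756,0],"rotation": [0,0,0.09]},{"translation": [-0.1,-0.84,0],"rotation": [0,0,0.1]}]}}

```text
t: 9.42
eef_pos: [0.4566, -0.0674, 0.1974]
ee_rot: [3.141, 0.001, -3.038]
force: [0.4, -0.5, 0.1]
width: 0.0477
gripper_force: 0.0
```

Emit:
{"name": "apply_moves", "arguments": {"steps": [{"translation": [-0.02,-0.083,0],"rotation": [0,0,0.01]},{"translation": [-0.04,-0.166,0],"rotation": [0,0,0.02]},{"translation": [-0.06,-0.25,0],"rotation": [0,0,0.03]},{"translation": [-0.08,-0.33,0],"rotation": [0,0,0.04]},{"translation": [-0.1,-0.416,0],"rotation": [0,0,0.05]},{"translation": [-0.12,-0.5,0],"rotation": [0,0,0.06]},{"translation": [-0.14,-0.58,0],"rotation": [0,0,0.07]},{"translation": [-0.16,-0.666,0],"rotation": [0,0,0.08]},{"translation": [-0.2,-0.83,0],"rotation": [0,0,0.1]},{"translation": [-0.2,-0.83,0],"rotation": [0,0,0.1]}]}}

```text
t: 10.25
eef_pos: [0.4053, -0.2782, 0.1972]
ee_rot: [-3.141, -0.0, -2.989]
force: [0.8, 0.2, -0.1]
width: 0.0482
gripper_force: 0.0
```

```bash
python3 - <<'E'
from h import *
s=get_state();print(s['t'],np.round(s['eef_pos'],4),np.round(s['ee_rot'],3),s['width'],np.round(s['q'],2))
cm=camera_model('wrist');im=grab_frame('wrist');cv2.imwrite('pics/w3.png',im)
for c in blobs(im,(100,120,50),(125,255,255),(0,0,560,420),300): print(cv2.contourArea(c),np.round(cen(c),1),rect(cm,c,.018),rect(cm,c,.038))
E
```

```text
10.25 [ 0.4053 -0.2782  0.1972] [-3.141 -0.    -2.989] 0.04820447013080716 [-0.2   0.08 -0.43  0.   -1.07 -1.22]
6459.5 [283.9 190.3] (array([ 404.5, -272.2]), array([97.9, 63.1]), 8.9) (array([ 400.1, -273.2]), array([92.1, 59.4]), 8.9)
1107.0 [ 22.7 171.2] (array([ 423.8, -527.3]), array([17.8, 90. ]), 49.8) (array([ 418.3, -513.2]), array([16.8, 84.6]), 49.8)
```

View pics/w3.png

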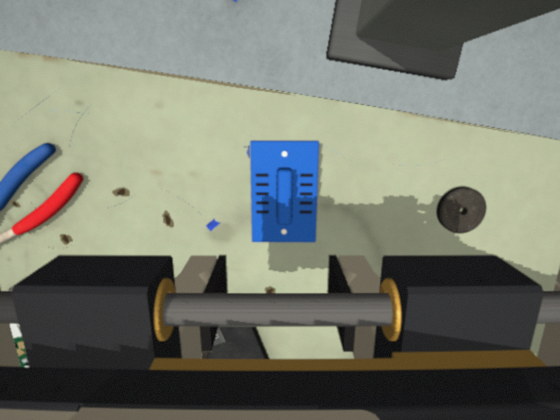

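The cover is straight and aligned at (284,190), within 1–2 mm of the top-camera estimate. I'm descending to grip the rib, and re-measuring the case foot from the earlier wrist picture.

Emit:
{"name": "apply_moves", "arguments": {"steps": [{"translation": [0,0.024,-0.08],"rotation": [0,0,0]},{"translation": [0,0.024,-0.18],"rotation": [0,0,0]},{"translation": [0,0.024,-0.28],"rotation": [0,0,0]},{"translation": [0,0.024,-0.38],"rotation": [0,0,0]},{"translation": [0,0.024,-0.47],"rotation": [0,0,0]},{"translation": [0,0.024,-0.55],"rotation": [0,0,0]},{"translation": [0,0.024,-0.61],"rotation": [0,0,0]},{"translation": [0,0.024,-0.66],"rotation": [0,0,0]},{"translation": [0,0.024,-0.69],"rotation": [0,0,0]},{"translation": [0,0.024,-0.7],"rotation": [0,0,0]}]}}

```text
t: 11.13
eef_pos: [0.4064, -0.2673, 0.0211]
ee_rot: [3.141, -0.001, -2.986]
force: [0.1, 0.2, 0.4]
width: 0.0483
gripper_force: 0.0
```

```bash
python3 - <<'E'
from h import *
import pickle
s=get_state();print(np.round(s['eef_pos'],4),np.round(s['ee_rot'],3),np.round(s['force'],1))
cm=pickle.load(open('w1.pkl','rb'));im=cv2.imread('pics/w1.png')
for lo,hi,z in [((0,0,50),(180,35,255),.006),((60,90,30),(85,255,160),.03)]:
    for c in blobs(im,lo,hi,(222,110,335,262),300): print(cv2.contourArea(c),np.round(cen(c),1),rect(cm,c,z))
E
```

```text
[ 0.4064 -0.2673  0.0211] [ 3.141e+00 -1.000e-03 -2.986e+00] [0.1 0.2 0.4]
8381.5 [278.7 184.1] (array([537.1, 109.5]), array([ 80.1, 129.4]), 84.0)
2116.5 [281.9 188.1] (array([534.2, 110.3]), array([51.5, 77.8]), 84.1)
```

Emit:
{"name": "apply_moves", "arguments": {"steps": [{"translation": [0,-0.012,-0.003],"rotation": [0,0,0]},{"translation": [0,-0.012,-0.006],"rotation": [0,0,0]},{"translation": [0,-0.012,-0.006],"rotation": [0,0,0]},{"translation": [0,-0.012,-0.006],"rotation": [0,0,0]},{"translation": [0,-0.012,-0.006],"rotation": [0,0,0]},{"translation": [0,-0.012,-0.006],"rotation": [0,0,0]},{"translation": [0,-0.012,-0.006],"rotation": [0,0,0]},{"translation": [0,-0.012,-0.006],"rotation": [0,0,0]},{"translation": [0,-0.012,-0.006],"rotation": [0,0,0]},{"translation": [0,-0.012,-0.006],"rotation": [0,0,0]}], "jaw": 1, "newtons": 25}}

```text
t: 11.97
eef_pos: [0.4071, -0.271, 0.021]
ee_rot: [-3.141, 0.001, -2.986]
force: [-1.3, 0.5, 6.4]
width: 0.0136
gripper_force: 25.0
```

Emit:
{"name": "apply_moves", "arguments": {"steps": [{"translation": [0,0,0.02],"rotation": [0,0,0]},{"translation": [0,0,0.05],"rotation": [0,0,0]},{"translation": [0,0,0.1],"rotation": [0,0,0]},{"translation": [0,0,0.16],"rotation": [0,0,0]},{"translation": [0,0,0.23],"rotation": [0,0,0]},{"translation": [0,0,0.3],"rotation": [0,0,0]},{"translation": [0,0,0.37],"rotation": [0,0,0]},{"translation": [0,0,0.43],"rotation": [0,0,0]},{"translation": [0,0,0.48],"rotation": [0,0,0]},{"translation": [0,0,0.48],"rotation": [0,0,0]}]}}

```text
t: 12.8
eef_pos: [0.4081, -0.2714, 0.1435]
ee_rot: [-3.14, 0.004, -2.986]
force: [0.5, 0.9, -0.3]
width: 0.0137
gripper_force: 25.0
```

The cover is gripped and lifted. Both cameras put the case at (+0.133, +0.381) from the cover, with a turn of about −15°. I'm carrying it over.

Emit:
{"name": "apply_moves", "arguments": {"steps": [{"translation": [0.027,0.076,0],"rotation": [0,0,-0.025]},{"translation": [0.053,0.152,0],"rotation": [0,0,-0.05]},{"translation": [0.08,0.228,0],"rotation": [0,0,-0.075]},{"translation": [0.106,0.304,0],"rotation": [0,0,-0.1]},{"translation": [0.133,0.38,0],"rotation": [0,0,-0.126]},{"translation": [0.16,0.456,0],"rotation": [0,0,-0.151]},{"translation": [0.186,0.532,0],"rotation": [0,0,-0.176]},{"translation": [0.212,0.608,0],"rotation": [0,0,-0.2]},{"translation": [0.239,0.684,0],"rotation": [0,0,-0.226]},{"translation": [0.265,0.761,0],"rotation": [0,0,-0.252]}]}}

```text
t: 13.63
eef_pos: [0.4727, -0.0797, 0.14]
ee_rot: [3.141, -0.001, -3.119]
force: [1.2, -0.2, -1.3]
width: 0.0141
gripper_force: 25.0
```

Emit:
{"name": "apply_moves", "arguments": {"steps": [{"translation": [0.027,0.076,0],"rotation": [0,0,-0.025]},{"translation": [0.053,0.152,0],"rotation": [0,0,-0.05]},{"translation": [0.08,0.228,0],"rotation": [0,0,-0.075]},{"translation": [0.106,0.304,0],"rotation": [0,0,-0.1]},{"translation": [0.133,0.38,0],"rotation": [0,0,-0.126]},{"translation": [0.16,0.456,0],"rotation": [0,0,-0.151]},{"translation": [0.186,0.532,0],"rotation": [0,0,-0.176]},{"translation": [0.23,0.66,0],"rotation": [0,0,-0.22]},{"translation": [0.265,0.755,0],"rotation": [0,0,-0.252]},{"translation": [0.265,0.755,0],"rotation": [0,0,-0.252]}]}}

```text
t: 14.47
eef_pos: [0.5408, 0.1116, 0.14]
ee_rot: [3.141, 0.001, 3.034]
force: [0.5, -0.2, -0.8]
width: 0.0136
gripper_force: 25.0
```

```bash
python3 - <<'E'
from h import *
s=get_state();print(s['t'],np.round(s['eef_pos'],4),np.round(s['ee_rot'],3),s['width'],np.round(s['force'],1))
cm=camera_model('wrist');im=grab_frame('wrist');cv2.imwrite('pics/w4.png',im)
zc=s['eef_pos'][2]-.0195+.018
for c in blobs(im,(100,120,50),(125,255,255),(0,0,560,420),300): print(cv2.contourArea(c),np.round(cen(c),1),rect(cm,c,zc))
E
```

```text
14.4667 [0.5408 0.1116 0.14  ] [3.141e+00 1.000e-03 3.034e+00] 0.01360796561484261 [ 0.5 -0.2 -0.8]
13533.5 [277.1 214.5] (array([519.7, 113.6]), array([62.3, 64.4]), 83.9)
906.5 [277.1 338.8] (array([577.6, 105.3]), array([24. , 15.1]), 84.0)
```

View pics/w4.png

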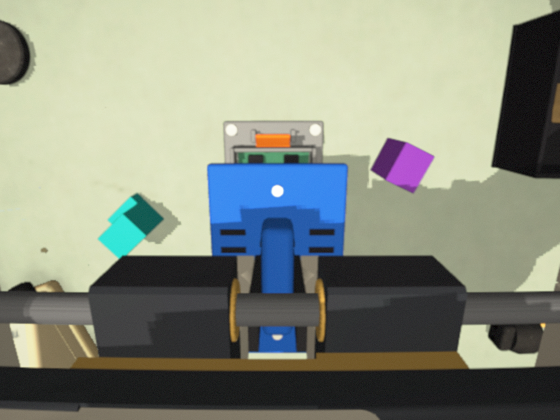

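The held cover spans columns 209–347 with its −x edge at row 164. The case foot shows behind it, columns 224–324 and top row 122, with the near clip at (272,139). I'm comparing the two in this view.

```bash
cat > cmp.py <<'E'
from h import *
import sys
def ext(cm,c,z,a,rows):
    # midline (across) and near edge (along) of a blob in an axis frame at angle a
    c=c[:,0]; c=c[(c[:,1]>=rows[0])&(c[:,1]<=rows[1])]; P=plane(cm,c,z)[:,:2]
    ux=np.array([np.cos(a),np.sin(a)]);uy=np.array([-ux[1],ux[0]]); u=P@ux; v=P@uy
    return u.min(),(v.min()+v.max())/2,v.max()-v.min()
E
python3 - <<'E'
from cmp import *
s=get_state();print(np.round(s['eef_pos'],4),np.round(s['ee_rot'],3));cm=camera_model('wrist');im=cv2.imread('pics/w4.png')
a=np.radians(-6.2);zc=s['eef_pos'][2]-.003
B=max(blobs(im,(100,120,50),(125,255,255),(0,0,560,258),300),key=cv2.contourArea)
F=blobs(im,(0,0,50),(180,35,255),(212,105,336,163),100)[0]
O=blobs(im,(3,150,100),(14,255,255),(240,125,310,160),50)[0]
print('clip',ext(cm,O,.047,a,(0,420)))
for n,c,z,L in(('cover',B,zc,.05),('foot',F,.006,.065)):
    u,v,w=ext(cm,c,z,a,(0,250)); print(n,'u0+L',round(u+L,4),'v',round(v,4),'w',round(w,4),np.round((u+L)*np.array([np.cos(a),np.sin(a)])+v*np.array([-np.sin(a),np.cos(a)]),4))
# orientations from the -x edges
for n,c,z in(('cover',B,zc),('foot',F,.006)):
    P=plane(cm,c[:,0],z)[:,:2]; ux=np.array([np.cos(a),np.sin(a)]);u=P@ux;uy=np.array([-ux[1],ux[0]]);v=P@uy
    m=(u<u.min()+.006)&(abs(v-v.mean())<.025); print(n,'edge angle vs a (deg)',np.degrees(-np.polyfit(v[m],u[m],1)[0]) )
E
```

```text
[0.5395 0.1099 0.1397] [-3.141e+00 -1.000e-03  3.035e+00]
clip (np.float64(0.4643236010933353), np.float64(0.1641984669921273), np.float64(0.02330828897544543))
cover u0+L 0.5213 v 0.1672 w 0.063 [0.5363 0.1099]
foot u0+L 0.5208 v 0.1674 w 0.0932 [0.5359 0.1101]
cover edge angle vs a (deg) 0.04806678867733363
foot edge angle vs a (deg) 0.22413547389024174
```

Emit:
{"name": "apply_moves", "arguments": {"steps": [{"translation": [0,-0.002,-0.03],"rotation": [0,0,0]},{"translation": [0,-0.004,-0.06],"rotation": [0,0,0]},{"translation": [0,-0.004,-0.1],"rotation": [0,0,0]},{"translation": [0,-0.004,-0.14],"rotation": [0,0,0]},{"translation": [0,-0.004,-0.17],"rotation": [0,0,0]},{"translation": [0,-0.004,-0.2],"rotation": [0,0,0]},{"translation": [0,-0.004,-0.22],"rotation": [0,0,0]},{"translation": [0,-0.004,-0.22],"rotation": [0,0,0]},{"translation": [0,-0.004,-0.22],"rotation": [0,0,0]},{"translation": [0,-0.004,-0.22],"rotation": [0,0,0]}]}}

```text
t: 15.35
eef_pos: [0.5396, 0.1072, 0.0859]
ee_rot: [3.141, 0.001, 3.033]
force: [-0.4, 0.1, -1.5]
width: 0.014
gripper_force: 25.0
```

```bash
cat >> cmp.py <<'E'
def look(name):
    s=get_state();cm=camera_model('wrist');im=grab_frame('wrist');cv2.imwrite('pics/'+name,im)
    print(s['t'],np.round(s['eef_pos'],4),np.round(s['ee_rot'],3),'F',np.round(s['force'],1))
    a=np.radians(-6.2);zc=s['eef_pos'][2]-.003
    B=max(blobs(im,(100,120,50),(125,255,255),(0,0,560,258),300),key=cv2.contourArea)
    O=blobs(im,(3,150,100),(14,255,255),(225,60,330,200),50)
    r0=B[:,0,1].min()
    F=blobs(im,(0,0,50),(180,35,255),(190,60,370,r0),100)
    u,v,w=ext(cm,B,zc,a,(0,250));print('cover u,v,w',np.round([u+.05,v,w],4))
    for c in O[:1]: print('clip v,w',np.round(ext(cm,c,.047,a,(0,420)),4))
    for c in F[:1]:
        t=c[:,0,1].min(); print('foot',np.round(ext(cm,c,.006,a,(t,t+14))+np.array([.065,0,0]),4))
E
python3 -c "
from cmp import *
look('w5.png')"
```

```text
15.35 [0.5396 0.1072 0.0859] [3.141e+00 1.000e-03 3.033e+00] F [-0.4  0.1 -1.5]
cover u,v,w [0.5221 0.1646 0.0629]
clip v,w [0.4653 0.1661 0.0237]
foot [0.5226 0.1659 0.0791]
```

View pics/w5.png

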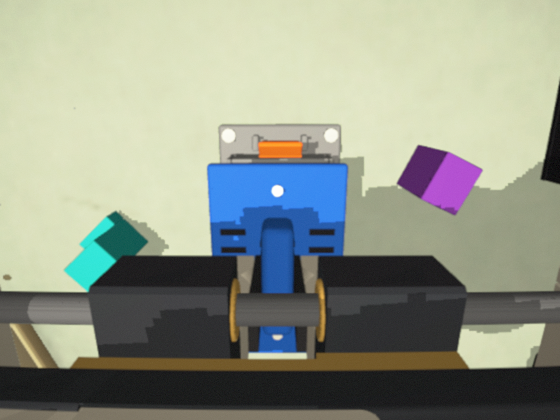

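The cover is aligned to about 1.4 mm across and 0.5 mm along. The clip is at (280,149) and the cover edge at row 164. I'm correcting and lowering to just above the hooks.

Emit:
{"name": "apply_moves", "arguments": {"steps": [{"translation": [0.002,0.003,0],"rotation": [0,0,0]},{"translation": [0.003,0.005,0],"rotation": [0,0,0]},{"translation": [0.003,0.005,-0.02],"rotation": [0,0,0]},{"translation": [0.003,0.005,-0.045],"rotation": [0,0,0]},{"translation": [0.003,0.005,-0.07],"rotation": [0,0,0]},{"translation": [0.003,0.005,-0.095],"rotation": [0,0,0]},{"translation": [0.003,0.005,-0.115],"rotation": [0,0,0]},{"translation": [0.003,0.005,-0.13],"rotation": [0,0,0]},{"translation": [0.003,0.005,-0.136],"rotation": [0,0,0]},{"translation": [0.003,0.005,-0.136],"rotation": [0,0,0]}]}}

```text
t: 16.23
eef_pos: [0.5398, 0.1082, 0.051]
ee_rot: [-3.141, -0.001, 3.033]
force: [-0.2, -0.5, -1.1]
width: 0.0141
gripper_force: 25.0
```

```bash
python3 -c "
from cmp import *
look('w6.png')"
```

```text
16.2333 [0.5398 0.1082 0.051 ] [-3.141e+00 -1.000e-03  3.033e+00] F [-0.2 -0.5 -1.1]
cover u,v,w [0.5222 0.1656 0.0632]
clip v,w [0.4648 0.166  0.0233]
foot [0.5226 0.166  0.0789]
```

Aligned within 0.5 mm and free of contact. I'm easing down onto the hooks.

Emit:
{"name": "apply_moves", "arguments": {"steps": [{"translation": [0.001,0.001,-0.004],"rotation": [0,0,0]},{"translation": [0.001,0.001,-0.008],"rotation": [0,0,0]},{"translation": [0.001,0.001,-0.012],"rotation": [0,0,0]},{"translation": [0.001,0.001,-0.016],"rotation": [0,0,0]},{"translation": [0.001,0.001,-0.02],"rotation": [0,0,0]},{"translation": [0.001,0.001,-0.023],"rotation": [0,0,0]},{"translation": [0.001,0.001,-0.026],"rotation": [0,0,0]},{"translation": [0.001,0.001,-0.028],"rotation": [0,0,0]},{"translation": [0.001,0.001,-0.028],"rotation": [0,0,0]},{"translation": [0.001,0.001,-0.028],"rotation": [0,0,0]}]}}

```text
t: 17.12
eef_pos: [0.5408, 0.1088, 0.0456]
ee_rot: [3.141, 0.001, 3.034]
force: [-4.1, 0.6, 7.8]
width: 0.0136
gripper_force: 25.0
```

Emit:
{"name": "apply_moves", "arguments": {"steps": [{"translation": [-0.002,0,-0.002],"rotation": [0,0,0]},{"translation": [-0.003,0,-0.004],"rotation": [0,0,0]},{"translation": [-0.003,0,-0.006],"rotation": [0,0,0]},{"translation": [-0.003,0,-0.008],"rotation": [0,0,0]},{"translation": [-0.003,0,-0.01],"rotation": [0,0,0]},{"translation": [-0.003,0,-0.012],"rotation": [0,0,0]},{"translation": [-0.003,0,-0.012],"rotation": [0,0,0]},{"translation": [-0.003,0,-0.012],"rotation": [0,0,0]},{"translation": [-0.003,0,-0.012],"rotation": [0,0,0]},{"translation": [-0.003,0,-0.012],"rotation": [0,0,0]}]}}

```text
t: 17.95
eef_pos: [0.5395, 0.1087, 0.0429]
ee_rot: [3.141, 0.001, 3.034]
force: [-7.2, 0.7, 16.1]
width: 0.0136
gripper_force: 25.0
```

Emit:
{"name": "apply_moves", "arguments": {"steps": [{"translation": [-0.002,0,-0.002],"rotation": [0,0,0]},{"translation": [-0.004,0,-0.003],"rotation": [0,0,0]},{"translation": [-0.004,0,-0.005],"rotation": [0,0,0]},{"translation": [-0.004,0,-0.006],"rotation": [0,0,0]},{"translation": [-0.004,0,-0.008],"rotation": [0,0,0]},{"translation": [-0.004,0,-0.01],"rotation": [0,0,0]},{"translation": [-0.004,0,-0.01],"rotation": [0,0,0]},{"translation": [-0.004,0,-0.01],"rotation": [0,0,0]},{"translation": [-0.004,0,-0.01],"rotation": [0,0,0]},{"translation": [-0.004,0,-0.01],"rotation": [0,0,0]}]}}

```text
t: 18.78
eef_pos: [0.5394, 0.1089, 0.0402]
ee_rot: [3.141, 0.002, 3.034]
force: [-1.5, 0.3, 10.2]
width: 0.0136
gripper_force: 25.0
```

```bash
python3 -c "
from cmp import *
look('w7.png');s=get_state();print(np.round(s['moment'],2))"
```

```text
18.7833 [0.5394 0.1089 0.0402] [3.141e+00 2.000e-03 3.034e+00] F [-1.5  0.3 10.2]
cover u,v,w [0.5222 0.1662 0.0632]
clip v,w [0.4646 0.1662 0.0234]
foot [0.5228 0.1661 0.0789]
[0.01 0.9  0.06]
```

Emit:
{"name": "apply_moves", "arguments": {"steps": [{"translation": [0,0,-0.001],"rotation": [0,0,0]},{"translation": [0,0,-0.002],"rotation": [0,0,0]},{"translation": [0,0,-0.003],"rotation": [0,0,0]},{"translation": [0,0,-0.004],"rotation": [0,0,0]},{"translation": [0,0,-0.005],"rotation": [0,0,0]},{"translation": [0,0,-0.006],"rotation": [0,0,0]},{"translation": [0,0,-0.006],"rotation": [0,0,0]},{"translation": [0,0,-0.006],"rotation": [0,0,0]},{"translation": [0,0,-0.006],"rotation": [0,0,0]},{"translation": [0,0,-0.006],"rotation": [0,0,0]}]}}

```text
t: 19.67
eef_pos: [0.5394, 0.1089, 0.0384]
ee_rot: [3.141, 0.002, 3.034]
force: [-0.1, 0.5, 8.6]
width: 0.0137
gripper_force: 25.0
```

Emit:
{"name": "apply_moves", "arguments": {"steps": [{"translation": [0,0,-0.001],"rotation": [0,0,0]},{"translation": [0,0,-0.002],"rotation": [0,0,0]},{"translation": [0,0,-0.003],"rotation": [0,0,0]},{"translation": [0,0,-0.004],"rotation": [0,0,0]},{"translation": [0,0,-0.004],"rotation": [0,0,0]},{"translation": [0,0,-0.004],"rotation": [0,0,0]},{"translation": [0,0,-0.004],"rotation": [0,0,0]},{"translation": [0,0,-0.004],"rotation": [0,0,0]},{"translation": [0,0,-0.004],"rotation": [0,0,0]},{"translation": [0,0,-0.004],"rotation": [0,0,0]}]}}

```text
t: 20.5
eef_pos: [0.5394, 0.1088, 0.0383]
ee_rot: [3.141, 0.002, 3.034]
force: [-4.3, -0.4, 18.8]
width: 0.0137
gripper_force: 25.0
```

```bash
python3 - <<'E'
from cmp import *
look('w8.png')
print(np.round(get_state()['moment'],2))
a=cv2.imread('pics/w8.png')[90:260,170:390]
b=grab_frame('scene')[185:265,215:305]
cv2.imwrite('pics/fin.png',cv2.hconcat([cv2.resize(a,(400,309),interpolation=2),cv2.resize(b,(348,309),interpolation=2)]))
E
```

```text
20.5 [0.5394 0.1088 0.0383] [3.141e+00 2.000e-03 3.034e+00] F [-4.3 -0.4 18.8]
cover u,v,w [0.5217 0.1661 0.0636]
clip v,w [0.4644 0.1661 0.0232]
foot [0.5227 0.166  0.079 ]
[-0.17  1.87 -0.05]
```

View pics/fin.png

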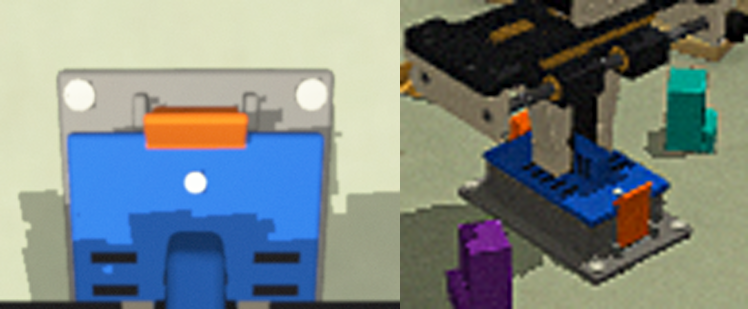

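The near clip now hooks over the cover's end. The height stopped at 38.4 mm, where home was expected at about 39, and the force rose stiffly, so the plate is on the rim. I'm pressing a little harder to be safe, then easing back to about 10 N.

Emit:
{"name": "apply_moves", "arguments": {"steps": [{"translation": [0,0,-0.001],"rotation": [0,0,0]},{"translation": [0,0,-0.002],"rotation": [0,0,0]},{"translation": [0,0,-0.002],"rotation": [0,0,0]},{"translation": [0,0,-0.002],"rotation": [0,0,0]},{"translation": [0,0,-0.002],"rotation": [0,0,0]},{"translation": [0,0,-0.002],"rotation": [0,0,0]},{"translation": [0,0,-0.002],"rotation": [0,0,0]},{"translation": [0,0,-0.002],"rotation": [0,0,0]},{"translation": [0,0,-0.002],"rotation": [0,0,0]},{"translation": [0,0,-0.002],"rotation": [0,0,0]}]}}

```text
t: 21.43
eef_pos: [0.5394, 0.1088, 0.0383]
ee_rot: [3.141, 0.002, 3.034]
force: [-6.7, -0.3, 24.6]
width: 0.0135
gripper_force: 25.0
```

Emit:
{"name": "apply_moves", "arguments": {"steps": [{"translation": [0,0,0.001],"rotation": [0,0,0]},{"translation": [0,0,0.002],"rotation": [0,0,0]},{"translation": [0,0,0.003],"rotation": [0,0,0]},{"translation": [0,0,0.004],"rotation": [0,0,0]},{"translation": [0,0,0.005],"rotation": [0,0,0]},{"translation": [0,0,0.005],"rotation": [0,0,0]},{"translation": [0,0,0.005],"rotation": [0,0,0]},{"translation": [0,0,0.005],"rotation": [0,0,0]},{"translation": [0,0,0.005],"rotation": [0,0,0]},{"translation": [0,0,0.005],"rotation": [0,0,0]}]}}

```text
t: 22.27
eef_pos: [0.5394, 0.1088, 0.0383]
ee_rot: [3.141, 0.002, 3.034]
force: [-1.6, -0.4, 11.0]
width: 0.0135
gripper_force: 25.0
```

```bash
python3 - <<'E'
from cmp import *
look('w9.png')
print(np.round(get_state()['moment'],2))
# far clip tilt check from scene: orange centroid, before vs now
cm=camera_model('scene');now=grab_frame('scene');old=cv2.imread('pics/scene0.png')
for im in(old,now):
    for c in blobs(im,(3,150,90),(14,255,255),(235,205,300,260),8): print(cv2.contourArea(c),cv2.boundingRect(c),np.round(cen(c),1))
top=grab_frame('top')
for c in blobs(top,(5,150,120),(14,255,255),(220,185,275,260),8): print('top',cv2.contourArea(c),np.round(cen(c),1),np.round(plane(camera_model('top'),[cen(c)],.048)[0],4))
E
```

```text
22.2667 [0.5394 0.1088 0.0383] [3.141e+00 2.000e-03 3.034e+00] F [-1.6 -0.4 11. ]
cover u,v,w [0.5217 0.1661 0.0636]
clip v,w [0.4644 0.1661 0.0232]
foot [0.5227 0.1661 0.0792]
[-0.18  0.76  0.03]
97.5 (270, 232, 10, 17) [274.8 240.1]
55.5 (241, 214, 10, 11) [244.9 218.7]
87.0 (270, 232, 10, 17) [274.8 240.5]
20.5 (243, 214, 6, 7) [245.5 216.8]
top 19.0 [241.5 241.9] [0.4874 0.1139 0.048 ]
```

The cover is stiffly home at 11 N. Both clips are back at their original pixel positions.

```bash
python3 -c "
from station import *
print(job_done())"
```

```text
the job is handed in; nothing more can be done
None
```

I put the offcut in the bin and pressed the cover home on the case, then handed the job in at about 22 s with the gripper still pressing with about 11 N. Both clips look sprung back, though the gripper partly hid the far one and the hand-in returned no verdict.

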